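Fetch kiln props from the tilt-out bin

ROBOT

A 6-joint arm with a two-finger parallel gripper is mounted at the origin on a cart in front of the work surface, level with it; the furniture and walls round the work are solid. World frame = base frame: x ahead of the robot, y to its left, z up, the work surface at z = 0. Lengths are in m, angles in rad, forces in N, time in s.
With the tool pointing down it reaches from about 0.35 to 0.85 m from the base axis. Payload 8.1 kg.
Tool frame: the origin (TCP) lies between the finger pads; the fingertips stand 17 mm ahead of it and the grasp point (between the pads) lies 2 mm behind it; z points along the fingers, y is the line along which they close (so a half turn about z gives the same grasp; the last joint's range is limited). The gripper opens to 93 mm and grips with 3 to 60 N. Pads are 15 mm wide; open, the fingers measure 128 mm over their backs; the gripper's body (75 mm by 188 mm) begins 65 mm behind the grasp point.
Start: joints at [1.13, 0.13, 1.488, -0, 1.523, -0.085], TCP at [0.209, 0.562, 0.236] pointing down, gripper open.
Joint ranges: [-2.96, 2.96], [-0.89, 2.26], [0.02, 2.5], [-1.34, 4.48], [0, 2.73], [-2.66, 2.66]. Speed limits (rad/s): [2.39, 2.39, 2.79, 3.14, 3.14, 3.14].

INTERFACE

Orientations are given as a rotation vector (axis times angle).
In Python, from cell import env gives the robot as it stands.
- The arm moves only by the shell command python3 steer.py 'ROWS' [FORCE]. ROWS is a JSON list of rows, 1 to 12 of them, each an object with the fields pos (a list: dx, dy, dz in shares of 0.6 m (1.0 is 0.6 m)), rot (a list: a rotation vector rx, ry, rz in normalised numbers (1 is 4 rad)), jaw (the finger opening in m); a field left out counts as zero (the opening has to be given); each row is the pose to reach, as a shift and turn from the pose commanded when the command began, along the tool's axes at that moment; what a row does not reach only later rows make up. A row lasts 1/8 s, in which the tool goes at most 0.0625 m and 0.188 rad, less where a joint would pass 70% of its speed; a pose out of reach is approached as far as the arm can. The fingers move at their own pace and stop on an object; FORCE is the grip in N (left out, the last holds). Time passes only in rows, so rows that do not move let the fingers close. It prints the time, the measured TCP pose, the force, the opening and the grip force at its end. No shift or turn number may pass 1 either way. Input that does not fit is refused with a message, and nothing moves.
- env.state(): the state, without advancing time (a new reading comes with each control period).
- env.capture(name): name is "scene" or "top" or "wrist"; returns the picture (420x560x3 uint8, red, green, blue); there is no depth.
- env.calibration(name): a dict with "camera_matrix" (3x3 intrinsics, pixels), "D" ([k1, k2, p1, p2, k3] as OpenCV has them; the pictures are not rectified), "world_from_camera" (4x4, takes a point from camera to world coordinates). Camera axes: x right, y down, z forward; pixel columns grow to the right and rows downward; lengths in m; the calibration is good to about 2 mm. A picture is of the moment at which its call begins: read the wrist's pose just before it. calibration takes no time and is no camera call; for the wrist camera it gives the pose at the moment of the call.
- env.job_done(): hands the job in; it is judged then, once.
The state is a dict: "time_s": time; "joint_pos": joint angles; "joint_vel": joint speeds; "joint_efforts": joint torques, N m; "tcp_pos": TCP position; "tcp_rot": TCP orientation; "force": force on the tool from outside, world axes, zero at the start; "moment": the same for the moment, N m; "width": finger opening in m; "finger_force": force on a finger pad.
Only numpy, scipy, OpenCV 4.12 (cv2) and the standard library are available. Lean on these libraries where they do the work, as an engineer would, in place of code of your own. Each camera call takes 0.05 s, during which the arm holds its last target. There are 200 camera calls.

TASK

Swing the rack's tilt-out bin fully forward by its pull, take out the two square kiln props and stand both upright on the round wooden bat; leave the round prop in the bin, and at the end swing the bin fully home again. The props are brittle: grip them lightly, with no more than about 60 N, and set each down on the bat before you let it go, without a knock. Do not disturb the two raw pots standing near.

Things in the scene. Friction and masses are not known exactly. Their poses are not given: they have to be found in the camera images.
- rack: fixed wooden rack, 284 wide (y), 195 high mm, open to the robot. Origin: on the table below the middle of the bin's hinge axis; x into the rack (away from the robot), y left along the hinge, z up. Side panels: x -15 to 110, y +-126 to +-138, up to the roof; roof over the bin's mouth: x -2 to 113, z 180 to 195. Hinge axis: along y, at x 0, z 45 mm
- bin (a joint): the tilt-out bin's angle in rad: 0 = home in the rack (upright), 0.6 = fully forward at its stop; its top swings towards the robot (-x of the rack) about the hinge axis. Stiff hinge, 0.2 N m friction: the bin (0.6 kg) stays by itself when fully forward; near home it sinks home
- bin_pull (a point): middle of the bin's pull: a wooden round bar, 20 mm diameter, 40 mm long along y, on a 12 mm wide stem from the middle of the bin's front. Bin home: at x -65, z 105 mm in the rack's frame (60 mm above the hinge axis). It and its axes turn with the bin
- bin_floor (a point): middle of the bin's inner floor. Axes turn with the bin: x to its back, y left, z out of its mouth. The hinge axis is the floor's front edge (x -37, z 0). Inside: x +-37, y +-115 mm; walls 6 thick, front 70, sides 72, back 86 high. Two 14 mm high strips at y +-36 part three places centred at y -72, 0, +72; in each stands a prop, by the front wall, in any order
- square_prop_a: square kiln prop, buff clay, 32 x 32 x 100 mm, 160 g, a 15 mm hole along its length. Origin: centre of its lower end; z along its length. Stands in the bin, its top 30 mm above the bin's front wall, and leans on the front wall when the bin is forward. Brittle
- square_prop_b: second square kiln prop, the same in every way as square_prop_a
- round_prop: round kiln prop, a tube of the same clay, 34 mm diameter, 100 mm long, 16 mm bore, 150 g; origin and z as for the square ones. Stays in the bin
- bat: round plywood bat lying loose on the table, 204 mm diameter, 10 mm thick, 400 g; origin: centre of its underside
- raw_beaker: raw clay beaker, 65 mm diameter, 78 high; origin: centre of its foot. Bystander
- raw_pot: raw clay pot, 62 mm diameter, 64 high; origin: centre of its foot. Bystander

How it is judged:
By the outcome, as a careful person would: the job done as asked, in the order asked, and still so for the second after the job is handed in, with the robot touching nothing.
It also fails if it takes over 72 s, if anything falls off the work surface, if the arm or the gripper's body presses on something with over 40 N, if the wrist force passes 120 N, or if a joint passes its speed limit or range.

## Working session

There is one attempt and no reset: what is moved stays moved. The work goes in short steps, Python scripts to look and compute and a shell command to move; the robot and the scene stay as the last step left them, time stands still between calls to the robot, and variables do not carry over. Pictures are saved under pics/ and viewed, at most 10 in all, crops included, and the job is handed in when it is done.

```bash
ls; mkdir -p pics; python3 - <<'E'
from cell import env
import cv2
s=env.state();print(s)
for n in("scene","top"):
    im=env.capture(n);cv2.imwrite(f"pics/{n}0.png",im[:,:,::-1]);c=env.calibration(n);print(c)
E
```

```text
cell.py
pics
steer.py
{'time_s': 0.0, 'joint_pos': array([ 1.12958441e+00,  1.31171577e-01,  1.48925493e+00,  2.09608930e-06,
        1.52301111e+00, -8.53975060e-02]), 'joint_vel': array([-0.00033288, -0.00068842, -0.00191404,  0.00154867,  0.00211815,
       -0.00071051]), 'joint_efforts': array([-5.22919217e-04, -5.59842074e+01, -4.91750658e+01,  7.67050311e-02,
        3.56122339e-02, -1.55974858e-04]), 'tcp_pos': array([0.20875991, 0.56194075, 0.23459458]), 'tcp_rot': array([-5.55882879e-01, -3.09153056e+00,  2.79690136e-03]), 'force': array([-0.10850827, -0.23113717,  0.07029965]), 'moment': array([ 0.05046263, -0.02325904,  0.04766513]), 'finger_force': 0.0, 'width': 0.09297248547095392}
{'camera_matrix': array([[494.73782482,   0.        , 273.12117772],
       [  0.        , 494.73782482, 214.2254727 ],
       [  0.        ,   0.        ,   1.        ]]), 'D': array([-0.10376054,  0.        ,  0.        ,  0.        ,  0.        ]), 'world_from_camera': array([[ 0.75379435, -0.50015667,  0.42618938,  0.11790747],
       [-0.6568334 , -0.59233558,  0.46659237, -0.45089728],
       [ 0.01907785, -0.63165011, -0.77501882,  0.95741577],
       [ 0.        ,  0.        ,  0.        ,  1.        ]])}
{'camera_matrix': array([[488.11824049,   0.        , 284.04918058],
       [  0.        , 488.11824049, 211.91316111],
       [  0.        ,   0.        ,   1.        ]]), 'D': array([-0.08976816,  0.        ,  0.        ,  0.        ,  0.        ]), 'world_from_camera': array([[ 4.22592774e-01, -8.32323270e-01,  3.58682758e-01,
         1.41182272e-01],
       [-9.06319250e-01, -3.87708488e-01,  1.68129547e-01,
        -1.81248337e-01],
       [-8.73784354e-04, -3.96131421e-01, -9.18193408e-01,
         1.30193020e+00],
       [ 0.00000000e+00,  0.00000000e+00,  0.00000000e+00,
         1.00000000e+00]])}
```

View pics/scene0.png

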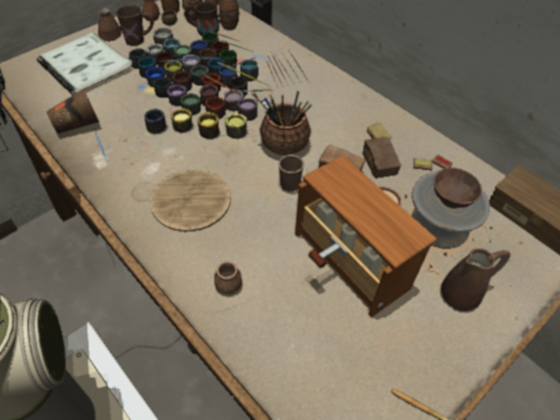

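View pics/top0.png

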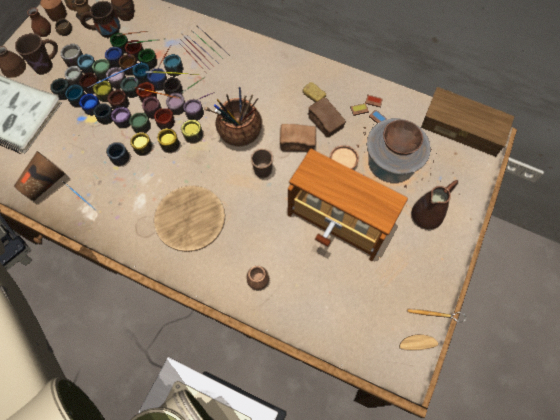

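The scene shows the rack at (365,235) open toward the robot, the bat at (190,198), the pot at (228,278) and the beaker at (290,172). In the top view the roof is at (347,193), the bat (189,218), the pot (258,278) and the beaker (262,163).

```bash
cat > h.py <<'E'
import numpy as np, cv2
from cell import env
from scipy.spatial.transform import Rotation as R
def ray(n,uv,c=None):
    c=c or env.calibration(n)
    p=cv2.undistortPoints(np.array(uv,float).reshape(-1,1,2),c["camera_matrix"],c["D"]).reshape(-1,2)
    T=c["world_from_camera"];d=np.c_[p,np.ones(len(p))]@T[:3,:3].T
    return T[:3,3],d
def onz(n,uv,z,c=None):
    o,d=ray(n,uv,c);return o+d*((z-o[2])/d[:,2])[:,None]
def proj(n,P,c=None):
    c=c or env.calibration(n);W=np.linalg.inv(c["world_from_camera"])
    return cv2.projectPoints(np.array(P,float).reshape(-1,1,3),cv2.Rodrigues(W[:3,:3])[0],W[:3,3],c["camera_matrix"],c["D"])[0].reshape(-1,2)
E
python3 - <<'E'
from h import *
for n,seed,sb in(("top",(347,180),(189,218)),("scene",(370,205),(190,198))):
    im=cv2.imread(f"pics/{n}0.png");hsv=cv2.cvtColor(im,cv2.COLOR_BGR2HSV)
    print(n,hsv[seed[1],seed[0]],hsv[sb[1],sb[0]])
    m=cv2.inRange(hsv,(5,150,90),(16,255,255))
    k,l=cv2.connectedComponents(m);m=(l==l[seed[1],seed[0]]).astype(np.uint8)
    m=cv2.morphologyEx(m,cv2.MORPH_OPEN,np.ones((5,5)))
    c=max(cv2.findContours(m,0,2)[0],key=cv2.contourArea)
    P=onz(n,c.reshape(-1,2),.195)
    r=cv2.minAreaRect((P[:,:2]*1000).astype(np.float32));print("roof",r,cv2.boxPoints(r).round())
    # bat
    m=cv2.inRange(hsv,(8,75,60),(25,200,255));m=cv2.morphologyEx(m,cv2.MORPH_OPEN,np.ones((5,5)))
    k,l=cv2.connectedComponents(m);m=(l==l[sb[1],sb[0]]).astype(np.uint8)
    c=max(cv2.findContours(m,0,2)[0],key=cv2.contourArea);c=cv2.convexHull(c)
    P=onz(n,c.reshape(-1,2),.010)
    print("bat",cv2.minEnclosingCircle((P[:,:2]*1000).astype(np.float32)),cv2.fitEllipse((P[:,:2]*1000).astype(np.float32)))
print("rim pot",onz("top",[(258,270)],.064),onz("scene",[(228,270)],.064))
print("rim beaker",onz("top",[(262,157)],.078),onz("scene",[(291,164)],.078))
a=cv2.resize(cv2.imread("pics/top0.png")[140:270,270:420],None,fx=3.9,fy=3.9,interpolation=2)
cv2.imwrite("pics/c1.png",a)
a=cv2.resize(cv2.imread("pics/scene0.png")[140:320,270:450],None,fx=3.3,fy=3.3,interpolation=2)
cv2.imwrite("pics/c2.png",a)
E
```

```text
top [ 14 192 214] [ 17 102 158]
roof ((689.5274047851562, -96.40362548828125), (285.1629333496094, 132.2822265625), 83.6315689086914) [[ 608. -231.]
 [ 739. -245.]
 [ 771.   38.]
 [ 640.   53.]]
bat ((514.7689819335938, 296.1100769042969), 103.67098999023438) ((514.9480590820312, 296.43505859375), (204.56063842773438, 206.5211944580078), 151.9604949951172)
scene [ 13 164 151] [ 18  91 132]
roof ((695.9536743164062, -98.48606872558594), (283.1632080078125, 115.2759780883789), 84.59226989746094) [[ 625. -234.]
 [ 740. -245.]
 [ 767.   37.]
 [ 652.   48.]]
bat ((512.3505859375, 294.8681945800781), 103.01606750488281) ((512.3201293945312, 294.99493408203125), (202.25157165527344, 205.8541717529297), 152.55224609375)
rim pot [[0.44496646 0.03721589 0.064     ]] [[0.43474969 0.03335417 0.064     ]]
rim beaker [[0.74833204 0.17295577 0.078     ]] [[0.7424292  0.17205587 0.078     ]]
```

View pics/c2.png

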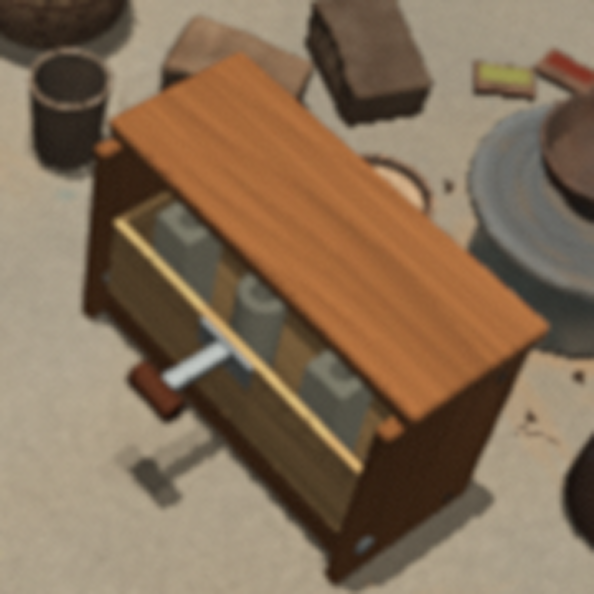

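The crop shows square props at the left (185,235) and right (335,390), and the round one in the middle (258,310). The pull bar is at crop (157,390), about (317.6,258) in full pixels.

```bash
cat >> h.py <<'E'
def Rt(yaw,tilt):
    """tool y along rack y, z down then leaning: tip towards rack +x by tilt"""
    X=np.array([np.cos(yaw),np.sin(yaw),0]);Y=np.array([-np.sin(yaw),np.cos(yaw),0]);Z=np.array([0,0,1.])
    z=np.sin(tilt)*X-np.cos(tilt)*Z
    return np.c_[np.cross(Y,z),Y,z]
def rows(p,Rm):
    s=env.state();R0=R.from_rotvec(s["tcp_rot"]).as_matrix()
    d=R0.T@(np.array(p)-s["tcp_pos"]);w=R.from_matrix(R0.T@Rm).as_rotvec()
    return np.r_[d,w].round(4), int(np.ceil(max(np.linalg.norm(d)/.0625,np.linalg.norm(w)/.188)))
E
python3 - <<'E'
from h import *
def tri(a,b):
    A=[];B=[]
    for n,uv in(("scene",a),("top",b)):
        o,d=ray(n,[uv]);d=d[0]/np.linalg.norm(d[0]);M=np.eye(3)-np.outer(d,d);A.append(M);B.append(M@o)
    return np.linalg.lstsq(np.vstack(A),np.hstack(B),rcond=None)[0]
for n,seed in(("top",(325,240)),("scene",(317,258))):
    im=cv2.imread(f"pics/{n}0.png");hsv=cv2.cvtColor(im,cv2.COLOR_BGR2HSV);m=cv2.inRange(hsv,(0,130,30),(14,255,140))
    k,l,st,ce=cv2.connectedComponentsWithStats(m);i=l[seed[1]-4:seed[1]+5,seed[0]-4:seed[0]+5].max();print(n,st[i],ce[i])
    p=ce[i];
    if n=="top":pt=p
print("pull",tri(p,pt))
for yaw in(-.095,-.11):
    print(proj("scene",[[.6407-.065*np.cos(yaw),-.0933-.065*np.sin(yaw),.105]]),proj("top",[[.6407-.065*np.cos(yaw),-.0933-.065*np.sin(yaw),.105]]))
print("scenecorners z195",onz("scene",[(303.9,177),(395.8,267.3),(436,239.4),(342.7,156.7)],.195))
print(rows([.50,-.08,.30],Rt(-.1,0)))
E
```

```text
top [316 234  14  12  89] [322.57303371 239.7752809 ]
scene [ 296  177  140  139 2813] [364.14290793 257.20405261]
pull [ 0.61801111 -0.11807429  0.10185192]
[[316.51593675 259.4193151 ]] [[322.23295782 240.98365095]]
[[316.2255511  259.09799787]] [[321.90637882 240.80334165]]
scenecorners z195 [[ 0.65414135  0.04282026  0.195     ]
 [ 0.62750932 -0.23412177  0.195     ]
 [ 0.73793894 -0.24414415  0.195     ]
 [ 0.76279472  0.03256169  0.195     ]]
(array([-4.966e-01, -5.004e-01, -6.450e-02, -1.600e-03, -3.000e-04,
       -2.558e-01]), 12)
```

Careful with the scale: shifts go in shares of 0.6 m and turns go in shares of 4 rad. That gives: -0.5 m / 0.6 = -0.8333, -0.497 m / 0.6 = -0.8283, -0.256 rad / 4 = -0.064.

```bash
python3 steer.py '[{"pos": [-0.8283,-0.8333,-0.1075],"rot": [-0.0004,0,-0.064],"jaw": 0.09},{"pos": [-0.8283,-0.8333,-0.1075],"rot": [-0.0004,0,-0.064],"jaw": 0.09},{"pos": [-0.8283,-0.8333,-0.1075],"rot": [-0.0004,0,-0.064],"jaw": 0.09},{"pos": [-0.8283,-0.8333,-0.1075],"rot": [-0.0004,0,-0.064],"jaw": 0.09},{"pos": [-0.8283,-0.8333,-0.1075],"rot": [-0.0004,0,-0.064],"jaw": 0.09},{"pos": [-0.8283,-0.8333,-0.1075],"rot": [-0.0004,0,-0.064],"jaw": 0.09},{"pos": [-0.8283,-0.8333,-0.1075],"rot": [-0.0004,0,-0.064],"jaw": 0.09},{"pos": [-0.8283,-0.8333,-0.1075],"rot": [-0.0004,0,-0.064],"jaw": 0.09},{"pos": [-0.8283,-0.8333,-0.1075],"rot": [-0.0004,0,-0.064],"jaw": 0.09},{"pos": [-0.8283,-0.8333,-0.1075],"rot": [-0.0004,0,-0.064],"jaw": 0.09},{"pos": [-0.8283,-0.8333,-0.1075],"rot": [-0.0004,0,-0.064],"jaw": 0.09},{"pos": [-0.8283,-0.8333,-0.1075],"rot": [-0.0004,0,-0.064],"jaw": 0.09}]' 20
python3 steer.py '[{"jaw": 0.09},{"jaw": 0.09}]'
python3 - <<'E'
from h import *
s=env.state();c=env.calibration("wrist");im=env.capture("wrist");cv2.imwrite("pics/w1.png",im[:,:,::-1])
np.save("w1.npy",c,allow_pickle=True);print(c, s["tcp_pos"],s["tcp_rot"])
yaw=-.1;o=np.array([.6407,-.0933,0]);X=np.array([np.cos(yaw),np.sin(yaw),0]);Y=np.array([-np.sin(yaw),np.cos(yaw),0])
f=lambda x,y,z:o+x*X+y*Y+[0,0,z]
print(proj("wrist",[f(-.065,.02,.105),f(-.065,-.02,.105),f(-.002,.142,.195),f(-.002,-.142,.195),f(-.006,0,.115)],c))
E
```

```text
time_s: 1.6
tcp_pos: [0.5011, -0.0825, 0.2997]
tcp_rot: [-0.162, -3.137, -0.002]
force: [0.1, 0.5, 0.0]
width: 0.0899
finger_force: 0.0
time_s: 1.85
tcp_pos: [0.5003, -0.078, 0.2998]
tcp_rot: [-0.155, -3.137, -0.004]
force: [-0.5, 0.7, -0.0]
width: 0.0898
finger_force: 0.0
{'camera_matrix': array([[340.17122694,   0.        , 279.07891548],
       [  0.        , 340.17122694, 208.61588196],
       [  0.        ,   0.        ,   1.        ]]), 'D': array([-0.07124295,  0.        ,  0.        ,  0.        ,  0.        ]), 'world_from_camera': array([[ 0.09855653,  0.9491301 ,  0.29906298,  0.41527469],
       [ 0.99512432, -0.09513822, -0.02600605, -0.0701662 ],
       [ 0.00376919,  0.30016791, -0.95387893,  0.44811459],
       [ 0.        ,  0.        ,  0.        ,  1.        ]])} [ 0.50025267 -0.07803982  0.29978898] [-0.15509844 -3.13723679 -0.00356717]
[[295.33230137 254.85290121]
 [259.17918859 254.86535309]
 [428.80815648 356.25653901]
 [125.190101   356.62436484]
 [277.27191503 305.8863717 ]]
```

View pics/w1.png

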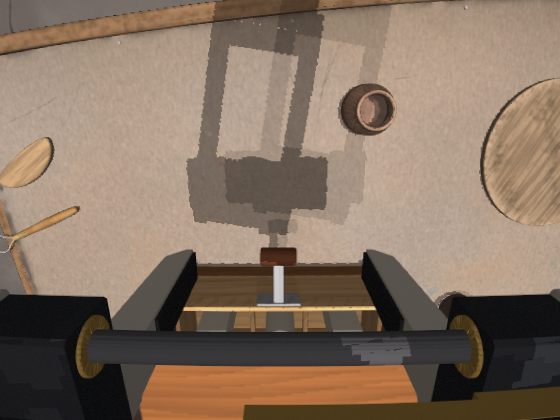

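The wrist picture shows the pull bar at (278,256) spanning columns 260–296, and the bin's front edge at row 308. Both agree with the model to about 1.5 mm, so I set the rack origin to (0.642,-0.092) and the yaw to -0.1. Next I grasp the pull across its ends.

```bash
cat >> h.py <<'E'
yaw=-.1;O=np.array([.642,-.092,0]);X=np.array([np.cos(yaw),np.sin(yaw),0]);Y=np.array([-np.sin(yaw),np.cos(yaw),0]);Z=np.array([0,0,1.])
f=lambda x,y,z:O+x*X+y*Y+z*Z
def binp(x,y,z,a):
    "bin coords about hinge (x back,y,z out of mouth) at angle a -> world"
    c,s=np.cos(a),np.sin(a);return f(x*c-z*s,y,.045+x*s+z*c)
def go(grasp,tilt):
    "rows for grasp point"
    Rm=Rt(yaw,tilt);return rows(grasp+.002*Rm[:,2],Rm)
E
python3 -c "
from h import *
print(go(f(-.065,0,.24),0),go(f(-.065,0,.105),0))"
```

```text
(array([-0.0775, -0.0002,  0.0619,  0.0021, -0.0003,  0.0018]), 2) (array([-0.0775, -0.0005,  0.1969,  0.0021, -0.0003,  0.0018]), 4)
```

Scaled: 0.197 m / 0.6 = 0.3283, 0.18 m / 0.6 = 0.3, 0.002 rad / 4 = 0.0005.

```bash
python3 steer.py '[{"pos": [-0.1292,0,0.1033],"rot": [0.0005,0,0.0005],"jaw": 0.09},{"pos": [-0.1292,0,0.1033],"rot": [0.0005,0,0.0005],"jaw": 0.09},{"pos": [-0.1292,0,0.1833],"rot": [0.0005,0,0.0005],"jaw": 0.09},{"pos": [-0.1292,0,0.25],"rot": [0.0005,0,0.0005],"jaw": 0.09},{"pos": [-0.1292,0,0.3],"rot": [0.0005,0,0.0005],"jaw": 0.08},{"pos": [-0.1292,0,0.3283],"rot": [0.0005,0,0.0005],"jaw": 0.06},{"pos": [-0.1292,0,0.3283],"rot": [0.0005,0,0.0005],"jaw": 0.03},{"pos": [-0.1292,0,0.3283],"rot": [0.0005,0,0.0005],"jaw": 0.03},{"pos": [-0.1292,0,0.3283],"rot": [0.0005,0,0.0005],"jaw": 0.03},{"pos": [-0.1292,0,0.3283],"rot": [0.0005,0,0.0005],"jaw": 0.03}]' 30
python3 -c "
from h import *
print(env.state()['joint_pos'])
for i in range(1,7):
    a=i*.105;P=binp(-.065,0,.06,min(a,.62));print(go(P,.4*i/6)[0])"
```

```text
time_s: 3.15
tcp_pos: [0.5789, -0.0866, 0.1047]
tcp_rot: [0.16, 3.135, -0.0]
force: [-0.8, 2.4, 5.2]
width: 0.0398
finger_force: 30.0
[-2.36314824e-01  1.87345886e-01  1.67015664e+00  4.71950628e-04
  1.28150907e+00 -1.70547761e+00]
[ 0.0075  0.0009  0.0088  0.     -0.064  -0.0018]
[ 0.0125  0.0009  0.0165 -0.     -0.1307 -0.0018]
[ 1.670e-02  9.000e-04  2.470e-02 -1.000e-04 -1.974e-01 -1.800e-03]
[ 2.00e-02  9.00e-04  3.33e-02 -1.00e-04 -2.64e-01 -1.80e-03]
[ 2.240e-02  9.000e-04  4.220e-02 -2.000e-04 -3.307e-01 -1.800e-03]
[ 2.380e-02  9.000e-04  5.040e-02 -3.000e-04 -3.974e-01 -1.800e-03]
```

Scaled: 0.05 m / 0.6 = 0.0833, 0.046 m / 0.6 = 0.0767, -0.397 rad / 4 = -0.0993.

```bash
python3 steer.py '[{"pos": [0.005,0,0.0067],"rot": [0,-0.008,0],"jaw": 0.03},{"pos": [0.01,0,0.0133],"rot": [0,-0.016,0],"jaw": 0.03},{"pos": [0.0158,0,0.02],"rot": [0,-0.0243,0],"jaw": 0.03},{"pos": [0.0203,0,0.0267],"rot": [0,-0.0325,0],"jaw": 0.03},{"pos": [0.0242,0,0.0333],"rot": [0,-0.041,0],"jaw": 0.03},{"pos": [0.0275,0,0.0405],"rot": [0,-0.0493,0],"jaw": 0.03},{"pos": [0.03,0,0.0475],"rot": [0,-0.0575,0],"jaw": 0.03},{"pos": [0.0333,0,0.055],"rot": [0,-0.066,0],"jaw": 0.03},{"pos": [0.035,0,0.0625],"rot": [0,-0.075,0],"jaw": 0.03},{"pos": [0.0367,0,0.07],"rot": [0,-0.0825,0],"jaw": 0.03},{"pos": [0.0383,0,0.0767],"rot": [0,-0.0913,0],"jaw": 0.03},{"pos": [0.0395,0,0.0833],"rot": [0,-0.0993,0],"jaw": 0.03}]'
python3 steer.py '[{"jaw": 0.03},{"jaw": 0.03}]'
python3 -c "
from h import *
s=env.state();G=s['tcp_pos']-.002*R.from_rotvec(s['tcp_rot']).as_matrix()[:,2];print(G,binp(-.065,0,.06,.6),binp(-.065,0,.06,.57))
env.capture('scene')
im=env.capture('scene');cv2.imwrite('pics/s2.png',cv2.resize(im[140:320,230:430,::-1],None,fx=3.3,fy=3.3,interpolation=2))"
```

```text
time_s: 4.65
tcp_pos: [0.5563, -0.0844, 0.0558]
tcp_rot: [0.139, 2.736, -0.029]
force: [-17.6, 9.9, 37.5]
width: 0.0397
finger_force: 30.0
time_s: 4.9
tcp_pos: [0.5563, -0.0844, 0.0558]
tcp_rot: [0.139, 2.737, -0.029]
force: [-1.6, 5.6, 9.1]
width: 0.0398
finger_force: 30.0
[ 0.55551234 -0.08430718  0.05760138] [ 0.5549119  -0.08326204  0.05781838] [ 0.55533366 -0.08330436  0.06043798]
```

View pics/s2.png

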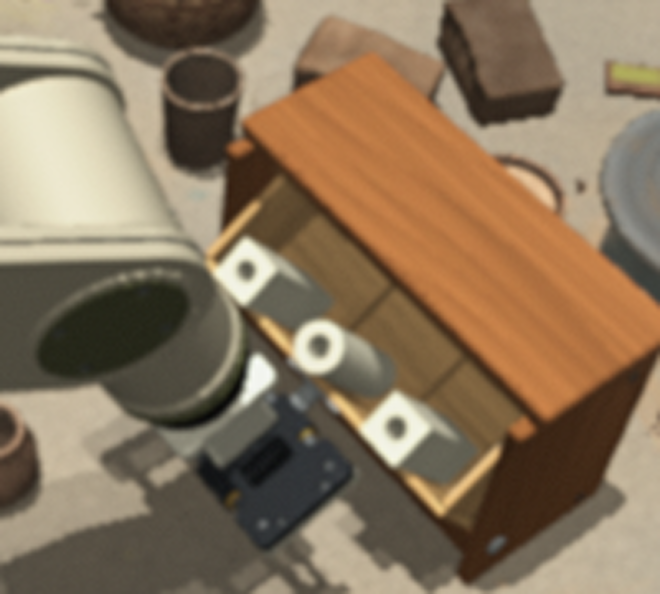

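The bin is fully forward with its stop taking the load. The prop holes show at crop (245,270) for the left square, (319,347) for the round one and (397,427) for the right square.

Scaled: -0.19 m / 0.6 = -0.3167, -0.18 m / 0.6 = -0.3.

```bash
sed -i 's/O=np.array(\[.642,-.092,0\])/O=np.array([.6425,-.093,0])/' h.py; python3 steer.py '[{"jaw": 0.09},{"jaw": 0.09},{"jaw": 0.09},{"pos": [0,0,-0.05],"jaw": 0.09},{"pos": [0,0,-0.1333],"jaw": 0.09},{"pos": [0,0,-0.2167],"jaw": 0.09},{"pos": [0,0,-0.3],"jaw": 0.09},{"pos": [0,0,-0.3167],"jaw": 0.09}]'
cat >> h.py <<'E'
def tobin(n,uv,zb=.1,a=.6,c=None):
    o,d=ray(n,uv,c);N=binp(0,0,1,a)-binp(0,0,0,a);Bx=binp(1,0,0,a)-binp(0,0,0,a);H=binp(0,0,0,a)
    P=o+d*(((zb-(o-H)@N)/(d@N))[:,None])
    return np.c_[(P-H)@Bx,(P-H)@Y].round(4)
E
python3 - <<'E'
from h import *
print(tobin("scene",[(304.2,221.8),(326.7,245.2),(350.3,269.4)]))
for y in(.072,-.072):print(y,go(binp(.016,y,.2,.6),.6),go(binp(.016,y,.088,.6),.6))
print(env.state()["joint_pos"])
c=env.calibration("wrist");im=env.capture("wrist");cv2.imwrite("pics/w3.png",im[:,:,::-1]);np.save("w3.npy",c,allow_pickle=True)
E
```

```text
time_s: 6.0
tcp_pos: [0.4822, -0.0775, 0.2329]
tcp_rot: [0.139, 2.735, -0.031]
force: [-0.5, -0.9, -0.0]
width: 0.0902
finger_force: 0.0
[[ 0.0153  0.0744]
 [ 0.0159 -0.0004]
 [ 0.0171 -0.073 ]]
0.072 (array([-0.0513,  0.0727,  0.0386, -0.0028, -0.1962, -0.0009]), 2) (array([-0.0731,  0.073 ,  0.1484, -0.0028, -0.1962, -0.0009]), 3)
-0.072 (array([-0.0514, -0.0713,  0.039 , -0.0028, -0.1962, -0.0009]), 2) (array([-0.0733, -0.071 ,  0.1488, -0.0028, -0.1962, -0.0009]), 3)
[-0.32876363 -0.60759558  2.16959918  0.09341877  1.18618527 -1.81565332]
```

View pics/w3.png

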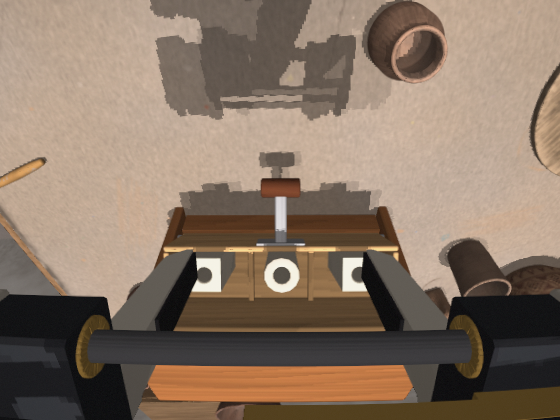

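The wrist view shows the prop holes at (205,274), (281,275) and (357,275), with the bin open and everything upright.

```bash
python3 - <<'E'
from h import *
c=np.load("w3.npy",allow_pickle=True).item()
print(tobin("wrist",[(205,274),(281.5,275),(357,275)],c=c))
g=cv2.cvtColor(cv2.imread("pics/w3.png"),cv2.COLOR_BGR2GRAY)
print((g[260,185:235]),(g[260,330:365]))
E
```

```text
[[ 0.0137 -0.0704]
 [ 0.0145  0.0014]
 [ 0.0148  0.0723]]
[ 92  88  76  43  19  18  13  15  15  13  17 182 240 241 241 241 241 242
 241 241 242 242 242 241 242 242 242 242 242 242 242 242 241 242 236 174
  83  87  85  85  85  85  86  85  85  84  87  82  79  84] [ 76  78  79  79  79  80  79  79  80  79  80  80 125 227 242 242 242 241
 242 242 242 242 242 242 242 242 242 242 242 242 241 241 205  60  13]
```

```bash
python3 - <<'E'
from h import *
print(go(binp(.0155,.073,.16,.6),.6),go(binp(.0155,.073,.092,.6),.6))
E
```

```text
(array([-0.0592,  0.0737,  0.0772, -0.0025, -0.1976, -0.001 ]), 2) (array([-0.0726,  0.0739,  0.1439, -0.0025, -0.1976, -0.001 ]), 3)
```

Scaled: 0.1439 m / 0.6 = 0.2398, 0.0737 m / 0.6 = 0.1228, -0.1976 rad / 4 = -0.0494.

```bash
python3 steer.py '[{"pos": [-0.05,0.075,0.0167],"rot": [0,-0.025,0],"jaw": 0.055},{"pos": [-0.0833,0.1228,0.05],"rot": [-0.0006,-0.0494,-0.0003],"jaw": 0.055},{"pos": [-0.0987,0.1228,0.1287],"rot": [-0.0006,-0.0494,-0.0003],"jaw": 0.055},{"pos": [-0.0987,0.1228,0.1287],"rot": [-0.0006,-0.0494,-0.0003],"jaw": 0.055},{"pos": [-0.11,0.123,0.1833],"rot": [-0.0006,-0.0494,-0.0003],"jaw": 0.055},{"pos": [-0.1167,0.123,0.2183],"rot": [-0.0006,-0.0494,-0.0003],"jaw": 0.055},{"pos": [-0.121,0.123,0.2398],"rot": [-0.0006,-0.0494,-0.0003],"jaw": 0.055},{"pos": [-0.121,0.123,0.2398],"rot": [-0.0006,-0.0494,-0.0003],"jaw": 0.055}]' 20
python3 -c "
from h import *
print(go(binp(.0155,.073,.092,.6),.6))"
```

```text
time_s: 7.05
tcp_pos: [0.61, -0.0162, 0.1228]
tcp_rot: [0.128, 2.546, -0.037]
force: [-1.3, 0.4, -0.1]
width: 0.055
finger_force: 0.0
(array([-0.0046, -0.0001, -0.0032,  0.0009, -0.0074, -0.001 ]), 1)
```

```bash
python3 steer.py '[{"jaw": 0.055},{"jaw": 0.04},{"jaw": 0.028},{"jaw": 0.028},{"jaw": 0.028}]' 20
python3 -c "
from h import *
print(go(binp(.0155,.073,.092,.6),.6))
print(go(binp(.0155,.073,.22,.6),.6))"
```

```text
time_s: 7.68
tcp_pos: [0.6108, -0.016, 0.1241]
tcp_rot: [0.127, 2.543, -0.037]
force: [-2.8, -0.1, 3.5]
width: 0.0319
finger_force: 20.0
(array([-0.0032, -0.0005, -0.0026,  0.0012, -0.0046, -0.0004]), 1)
(array([-0.0026, -0.0003, -0.1306,  0.0012, -0.0046, -0.0004]), 3)
```

Scaled: -0.15 m / 0.6 = -0.25, -0.01 m / 0.6 = -0.0167.

```bash
python3 steer.py '[{"pos": [0,0,-0.0167],"jaw": 0.028},{"pos": [0,0,-0.05],"jaw": 0.028},{"pos": [0,0,-0.1],"jaw": 0.028},{"pos": [0,0,-0.1667],"jaw": 0.028},{"pos": [0,0,-0.2333],"jaw": 0.028},{"pos": [0,0,-0.25],"jaw": 0.028},{"pos": [0,0,-0.25],"jaw": 0.028}]'
python3 -c "
from h import *
print(env.state()['joint_pos'])
P=np.array([.5515,.2955,.160]);print(rows(P,Rt(yaw,0)))"
```

```text
time_s: 8.55
tcp_pos: [0.527, -0.0077, 0.248]
tcp_rot: [0.127, 2.543, -0.037]
force: [0.1, -0.4, -2.1]
width: 0.0318
finger_force: 20.0
[-0.12081684 -0.67898095  2.24491555  0.01549044  0.98024006 -1.59618595]
(array([ 5.440e-02,  3.041e-01,  6.990e-02,  1.300e-03,  5.956e-01,
       -1.000e-04]), 6)
```

Scaled: 0.304 m / 0.6 = 0.5067, 0.045 m / 0.6 = 0.075, 0.5956 rad / 4 = 0.1489.

```bash
python3 steer.py '[{"pos": [0.0033,0.0333,0.005],"rot": [0,0.01,0],"jaw": 0.028},{"pos": [0.015,0.0917,0.02],"rot": [0,0.0275,0],"jaw": 0.028},{"pos": [0.03,0.1667,0.0383],"rot": [0,0.05,0],"jaw": 0.028},{"pos": [0.045,0.25,0.0583],"rot": [0,0.075,0],"jaw": 0.028},{"pos": [0.06,0.3333,0.0767],"rot": [0,0.1,0],"jaw": 0.028},{"pos": [0.075,0.4167,0.0967],"rot": [0,0.125,0],"jaw": 0.028},{"pos": [0.0867,0.475,0.11],"rot": [0.0003,0.14,0],"jaw": 0.028},{"pos": [0.0907,0.5067,0.1167],"rot": [0.0003,0.1489,0],"jaw": 0.028},{"pos": [0.0907,0.5067,0.1167],"rot": [0.0003,0.1489,0],"jaw": 0.028},{"pos": [0.0907,0.5067,0.1167],"rot": [0.0003,0.1489,0],"jaw": 0.028}]'
python3 - <<'E'
from h import *
print(rows([.5515,.2955,.105],Rt(yaw,0)))
im=env.capture("scene");cv2.imwrite("pics/s4.png",cv2.resize(im[100:300,100:360,::-1],None,fx=3,fy=3,interpolation=2))
E
```

```text
time_s: 9.8
tcp_pos: [0.5511, 0.2946, 0.1582]
tcp_rot: [-0.157, -3.135, 0.002]
force: [-0.5, 0.3, -2.0]
width: 0.0318
finger_force: 20.0
(array([-0.0004,  0.001 ,  0.0532, -0.0014, -0.0021, -0.0002]), 1)
```

View pics/s4.png

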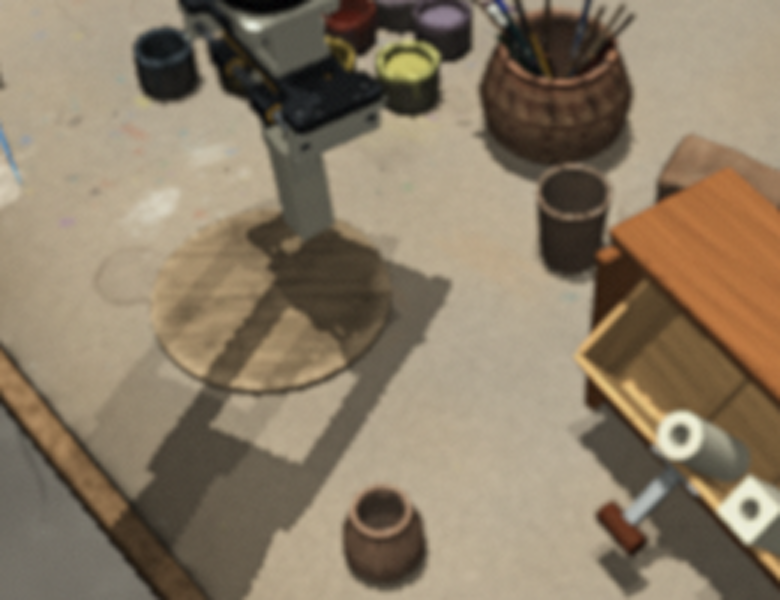

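The prop hangs upright over the far half of the bat; its foot is at crop (308,235). I lower it.

Scaled: 0.056 m / 0.6 = 0.0933, 0.055 m / 0.6 = 0.0917, -0.002 rad / 4 = -0.0005.

```bash
python3 steer.py '[{"pos": [0,0,0.025],"rot": [-0.0004,-0.0005,0],"jaw": 0.028},{"pos": [0,0,0.05],"rot": [-0.0004,-0.0005,0],"jaw": 0.028},{"pos": [0,0,0.0717],"rot": [-0.0004,-0.0005,0],"jaw": 0.028},{"pos": [0,0,0.085],"rot": [-0.0004,-0.0005,0],"jaw": 0.028},{"pos": [0,0,0.0917],"rot": [-0.0004,-0.0005,0],"jaw": 0.028},{"pos": [0,0,0.0933],"rot": [-0.0004,-0.0005,0],"jaw": 0.028},{"pos": [0,0,0.0933],"rot": [-0.0004,-0.0005,0],"jaw": 0.028}]'
```

```text
time_s: 10.72
tcp_pos: [0.5517, 0.2956, 0.1043]
tcp_rot: [0.157, 3.136, 0.003]
force: [-1.1, 0.3, -1.8]
width: 0.0317
finger_force: 20.0
```

Scaled: 0.002 m / 0.6 = 0.0033, 0.001 m / 0.6 = 0.0017.

```bash
python3 steer.py '[{"pos": [0,0,0.0017],"jaw": 0.028},{"pos": [0,0,0.0033],"jaw": 0.028}]'; python3 steer.py '[{"pos": [0,0,0.0017],"jaw": 0.028},{"pos": [0,0,0.0025],"jaw": 0.028}]'
```

```text
time_s: 10.98
tcp_pos: [0.5516, 0.2955, 0.1022]
tcp_rot: [0.157, 3.136, 0.003]
force: [-0.1, 0.1, -2.7]
width: 0.0321
finger_force: 20.0
time_s: 11.22
tcp_pos: [0.5514, 0.2955, 0.1003]
tcp_rot: [0.157, 3.137, 0.002]
force: [-0.2, -0.2, -1.2]
width: 0.0319
finger_force: 20.0
```

```bash
for i in 1 2; do python3 steer.py '[{"pos": [0,0,0.0008],"jaw": 0.028},{"pos": [0,0,0.0017],"jaw": 0.028}]' | egrep 'pos|^force'; done
```

```text
tcp_pos: [0.5515, 0.2955, 0.0994]
force: [0.6, -1.2, -2.2]
tcp_pos: [0.5514, 0.2955, 0.0983]
force: [0.0, 0.0, -0.8]
```

Scaled: 0.001 m / 0.6 = 0.0017, 0.0005 m / 0.6 = 0.0008.

```bash
python3 steer.py '[{"pos": [0,0,0.0008],"jaw": 0.028},{"pos": [0,0,0.0017],"jaw": 0.028}]' | egrep 'pos|^force';python3 steer.py '[{"pos": [0,0,0.0008],"jaw": 0.028},{"pos": [0,0,0.0008],"jaw": 0.028}]' | egrep 'pos|^force'
```

```text
tcp_pos: [0.5516, 0.2955, 0.0978]
force: [-1.0, -0.8, 2.6]
tcp_pos: [0.5518, 0.2955, 0.0977]
force: [-2.5, -2.1, 4.1]
```

It touches down at TCP z 0.0977, as predicted. I open gently and back off upwards.

Scaled: -0.165 m / 0.6 = -0.275, -0.16 m / 0.6 = -0.2667.

```bash
python3 steer.py '[{"jaw": 0.034},{"jaw": 0.038},{"jaw": 0.05},{"jaw": 0.055},{"pos": [0,0,-0.0333],"jaw": 0.055},{"pos": [0,0,-0.1],"jaw": 0.055},{"pos": [0,0,-0.2],"jaw": 0.055},{"pos": [0,0,-0.2667],"jaw": 0.055},{"pos": [0,0,-0.275],"jaw": 0.055}]'
python3 - <<'E'
from h import *
im=env.capture("scene");cv2.imwrite("pics/s5.png",im[:,:,::-1])
print(go(binp(.0155,-.0715,.24,.6),.6))
E
```

```text
time_s: 13.35
tcp_pos: [0.5533, 0.2962, 0.2686]
tcp_rot: [0.157, 3.128, 0.009]
force: [-0.1, 0.2, -0.1]
width: 0.055
finger_force: 0.0
(array([-0.0067, -0.4495,  0.0143,  0.0044, -0.5933, -0.0014]), 8)
```

View pics/s5.png

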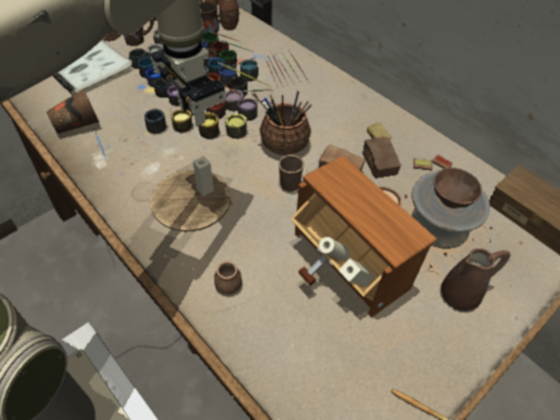

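The first prop stands upright on the bat at (203,180), and the second waits at (352,272). I go back for it.

Scaled: -0.4495 m / 0.6 = -0.7492, 0.013 m / 0.6 = 0.0217, -0.5933 rad / 4 = -0.1483.

```bash
python3 steer.py '[{"pos": [0,-0.05,0.0017],"rot": [0,-0.01,0],"jaw": 0.055},{"pos": [-0.0017,-0.1333,0.005],"rot": [0,-0.025,0],"jaw": 0.055},{"pos": [-0.0033,-0.225,0.0067],"rot": [0.0003,-0.0425,0],"jaw": 0.055},{"pos": [-0.005,-0.3167,0.01],"rot": [0.0005,-0.0625,0],"jaw": 0.055},{"pos": [-0.0067,-0.4083,0.0133],"rot": [0.0008,-0.0825,-0.0003],"jaw": 0.055},{"pos": [-0.0083,-0.5,0.0167],"rot": [0.0008,-0.105,-0.0003],"jaw": 0.055},{"pos": [-0.01,-0.5917,0.0183],"rot": [0.001,-0.125,-0.0003],"jaw": 0.055},{"pos": [-0.0108,-0.675,0.0217],"rot": [0.0011,-0.14,-0.0004],"jaw": 0.055},{"pos": [-0.0112,-0.725,0.0238],"rot": [0.0011,-0.1475,-0.0004],"jaw": 0.055},{"pos": [-0.0112,-0.7492,0.0238],"rot": [0.0011,-0.1483,-0.0004],"jaw": 0.055},{"pos": [-0.0112,-0.7492,0.0238],"rot": [0.0011,-0.1483,-0.0004],"jaw": 0.055},{"pos": [-0.0112,-0.7492,0.0238],"rot": [0.0011,-0.1483,-0.0004],"jaw": 0.055}]'
python3 - <<'E'
from h import *
c=env.calibration("wrist");im=env.capture("wrist");cv2.imwrite("pics/w6.png",im[:,:,::-1]);np.save("w6.npy",c,allow_pickle=True)
print(go(binp(.0155,-.0715,.16,.6),.6));print(go(binp(.0155,-.0715,.092,.6),.6))
print(proj("wrist",[binp(.0155,-.0715,.1,.6),binp(.0155,-.0715+.016,.1,.6)],c))
E
```

```text
time_s: 14.9
tcp_pos: [0.5128, -0.152, 0.2462]
tcp_rot: [0.126, 2.546, -0.042]
force: [-0.2, 0.4, 0.8]
width: 0.0548
finger_force: 0.0
(array([-0.0038,  0.0001,  0.0777, -0.0017, -0.0064,  0.0021]), 2)
(array([-0.0042,  0.0002,  0.1457, -0.0017, -0.0064,  0.0021]), 3)
[[279.45491277 209.06672696]
 [297.68332122 209.08044989]]
```

View pics/w6.png

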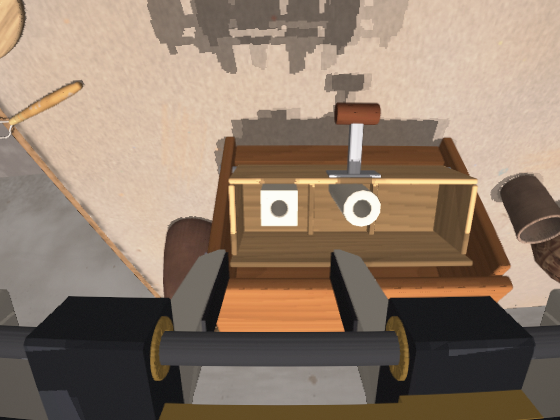

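The hole of the second prop is at (279,209), exactly where predicted. I descend, settle and close.

Scaled: 0.1437 m / 0.6 = 0.2395, 0.0777 m / 0.6 = 0.1295, -0.0064 rad / 4 = -0.0016.

```bash
python3 steer.py '[{"pos": [-0.0033,0,0.0667],"rot": [-0.0004,-0.0016,0.0005],"jaw": 0.055},{"pos": [-0.0063,0,0.1295],"rot": [-0.0004,-0.0016,0.0005],"jaw": 0.055},{"pos": [-0.0067,0,0.1833],"rot": [-0.0004,-0.0016,0.0005],"jaw": 0.055},{"pos": [-0.007,0,0.22],"rot": [-0.0004,-0.0016,0.0005],"jaw": 0.055},{"pos": [-0.007,0,0.2395],"rot": [-0.0004,-0.0016,0.0005],"jaw": 0.055},{"pos": [-0.007,0,0.2395],"rot": [-0.0004,-0.0016,0.0005],"jaw": 0.055},{"pos": [-0.007,0,0.2395],"rot": [-0.0004,-0.0016,0.0005],"jaw": 0.055},{"pos": [-0.007,0,0.2395],"rot": [-0.0004,-0.0016,0.0005],"jaw": 0.04},{"pos": [-0.007,0,0.2395],"rot": [-0.0004,-0.0016,0.0005],"jaw": 0.028},{"pos": [-0.007,0,0.2395],"rot": [-0.0004,-0.0016,0.0005],"jaw": 0.028},{"pos": [-0.007,0,0.2395],"rot": [-0.0004,-0.0016,0.0005],"jaw": 0.028}]'
python3 -c "
from h import *
print(go(binp(.0155,-.0715,.092,.6),.6))"
```

```text
time_s: 16.32
tcp_pos: [0.5967, -0.1616, 0.1307]
tcp_rot: [0.128, 2.537, -0.041]
force: [-2.3, -0.5, 2.8]
width: 0.0316
finger_force: 19.9
(array([ 0.0009,  0.0013,  0.0026, -0.0012,  0.0016, -0.0003]), 1)
```

Scaled: -0.15 m / 0.6 = -0.25, -0.01 m / 0.6 = -0.0167.

```bash
python3 steer.py '[{"pos": [0,0,-0.0167],"jaw": 0.028},{"pos": [0,0,-0.05],"jaw": 0.028},{"pos": [0,0,-0.1],"jaw": 0.028},{"pos": [0,0,-0.1667],"jaw": 0.028},{"pos": [0,0,-0.2333],"jaw": 0.028},{"pos": [0,0,-0.25],"jaw": 0.028},{"pos": [0,0,-0.25],"jaw": 0.028}]'
python3 -c "
from h import *
P=np.array([.4755,.2955,.160]);print(rows(P,Rt(yaw,0)))"
```

```text
time_s: 17.2
tcp_pos: [0.5121, -0.153, 0.2541]
tcp_rot: [0.128, 2.537, -0.041]
force: [-0.3, 0.9, -1.9]
width: 0.0319
finger_force: 20.0
(array([ 0.1203,  0.4426,  0.031 , -0.0014,  0.6016, -0.0008]), 8)
```

Scaled: 0.4426 m / 0.6 = 0.7377, 0.07 m / 0.6 = 0.1167, 0.035 rad / 4 = 0.0088.

```bash
python3 steer.py '[{"pos": [0.01,0.0417,0.0017],"rot": [0,0.0088,0],"jaw": 0.028},{"pos": [0.03,0.1167,0.0067],"rot": [0,0.025,0],"jaw": 0.028},{"pos": [0.055,0.2,0.0133],"rot": [0,0.0425,0],"jaw": 0.028},{"pos": [0.0783,0.2833,0.02],"rot": [0,0.06,0],"jaw": 0.028},{"pos": [0.1,0.3667,0.0267],"rot": [0,0.0775,0],"jaw": 0.028},{"pos": [0.1233,0.45,0.0333],"rot": [0,0.095,0],"jaw": 0.028},{"pos": [0.1467,0.5333,0.04],"rot": [0,0.1125,0],"jaw": 0.028},{"pos": [0.1683,0.6167,0.045],"rot": [-0.0003,0.13,0],"jaw": 0.028},{"pos": [0.1867,0.6833,0.05],"rot": [-0.0004,0.1425,0],"jaw": 0.028},{"pos": [0.2005,0.7283,0.0517],"rot": [-0.0004,0.1504,-0.0002],"jaw": 0.028},{"pos": [0.2005,0.7377,0.0517],"rot": [-0.0004,0.1504,-0.0002],"jaw": 0.028},{"pos": [0.2005,0.7377,0.0517],"rot": [-0.0004,0.1504,-0.0002],"jaw": 0.028}]'
python3 -c "
from h import *
env.capture('top')
print(rows([.4755,.2955,.107],Rt(yaw,0)))"
```

```text
time_s: 18.7
tcp_pos: [0.4749, 0.2954, 0.1585]
tcp_rot: [-0.155, -3.136, 0.001]
force: [0.6, -0.1, -1.0]
width: 0.032
finger_force: 20.0
(array([-0.0004,  0.0005,  0.0522, -0.0006, -0.0013,  0.0005]), 1)
```

Scaled: 0.0515 m / 0.6 = 0.0858, 0.051 m / 0.6 = 0.085, -0.001 rad / 4 = -0.0003.

```bash
python3 steer.py '[{"pos": [0,0,0.025],"rot": [0,-0.0003,0],"jaw": 0.028},{"pos": [0,0,0.05],"rot": [0,-0.0003,0],"jaw": 0.028},{"pos": [0,0,0.0683],"rot": [0,-0.0003,0],"jaw": 0.028},{"pos": [0,0,0.08],"rot": [0,-0.0003,0],"jaw": 0.028},{"pos": [0,0,0.085],"rot": [0,-0.0003,0],"jaw": 0.028},{"pos": [0,0,0.0858],"rot": [0,-0.0003,0],"jaw": 0.028},{"pos": [0,0,0.0858],"rot": [0,-0.0003,0],"jaw": 0.028}]'|egrep 'pos|^force'; python3 steer.py '[{"pos": [0,0,0.0008],"jaw": 0.028},{"pos": [0,0,0.0017],"jaw": 0.028}]' | egrep 'pos|^force'
```

```text
tcp_pos: [0.4756, 0.2959, 0.1091]
force: [0.3, 0.2, -1.2]
tcp_pos: [0.4755, 0.2958, 0.1079]
force: [0.4, -0.0, -2.1]
```

Scaled: 0.001 m / 0.6 = 0.0017, 0.0005 m / 0.6 = 0.0008.

```bash
python3 steer.py '[{"pos": [0,0,0.0008],"jaw": 0.028},{"pos": [0,0,0.0017],"jaw": 0.028}]' | egrep 'pos|^force'; python3 steer.py '[{"pos": [0,0,0.0008],"jaw": 0.028},{"pos": [0,0,0.0017],"jaw": 0.028}]' | egrep 'pos|^force'
```

```text
tcp_pos: [0.4753, 0.2958, 0.1066]
force: [-0.7, 0.1, -1.6]
tcp_pos: [0.4753, 0.2957, 0.1056]
force: [-0.0, -0.5, -2.1]
```

Scaled: 0.001 m / 0.6 = 0.0017, 0.0005 m / 0.6 = 0.0008.

```bash
python3 steer.py '[{"pos": [0,0,0.0008],"jaw": 0.028},{"pos": [0,0,0.0017],"jaw": 0.028}]' | egrep 'pos|^force'; python3 steer.py '[{"pos": [0,0,0.0008],"jaw": 0.028},{"pos": [0,0,0.0017],"jaw": 0.028}]' | egrep 'pos|^force'; python3 steer.py '[{"pos": [0,0,0.0008],"jaw": 0.028},{"pos": [0,0,0.0008],"jaw": 0.028}]' | egrep 'pos|^force'
```

```text
tcp_pos: [0.4754, 0.2958, 0.1046]
force: [0.4, -0.1, -1.1]
tcp_pos: [0.4753, 0.2958, 0.1036]
force: [-0.0, 1.2, -1.3]
tcp_pos: [0.4754, 0.2958, 0.1033]
force: [-0.3, -0.3, 0.0]
```

Scaled: 0.0005 m / 0.6 = 0.0008.

```bash
python3 steer.py '[{"pos": [0,0,0.0008],"jaw": 0.028},{"pos": [0,0,0.0008],"jaw": 0.028}]' | egrep 'pos|^force'; python3 steer.py '[{"pos": [0,0,0.0005],"jaw": 0.028},{"pos": [0,0,0.0005],"jaw": 0.028}]' | egrep 'pos|^force'
```

```text
tcp_pos: [0.4756, 0.2958, 0.1031]
force: [-1.4, -1.2, 5.1]
tcp_pos: [0.4758, 0.2959, 0.1031]
force: [-1.1, -2.0, 6.5]
```

Contact. I release and retreat.

Scaled: -0.155 m / 0.6 = -0.2583, -0.15 m / 0.6 = -0.25.

```bash
python3 steer.py '[{"jaw": 0.034},{"jaw": 0.038},{"jaw": 0.05},{"jaw": 0.055},{"pos": [0,0,-0.0333],"jaw": 0.055},{"pos": [0,0,-0.1],"jaw": 0.055},{"pos": [0,0,-0.2],"jaw": 0.055},{"pos": [0,0,-0.25],"jaw": 0.09},{"pos": [0,0,-0.2583],"jaw": 0.09}]'
python3 - <<'E'
from h import *
P=binp(-.065,0,.06,.6);ax=Rt(yaw,.4)[:,2]
for d in(.18,.0):print(go(P-d*ax,.4))
E
```

```text
time_s: 22.75
tcp_pos: [0.4768, 0.2965, 0.2621]
tcp_rot: [0.156, 3.131, 0.006]
force: [1.5, -0.1, 0.5]
width: 0.0706
finger_force: 0.0
(array([-0.0465, -0.3712,  0.039 ,  0.0043, -0.3938, -0.0004]), 7)
(array([-0.1156, -0.3719,  0.2053,  0.0043, -0.3938, -0.0004]), 8)
```

Scaled: -0.3712 m / 0.6 = -0.6187, -0.365 m / 0.6 = -0.6083, -0.3938 rad / 4 = -0.0985.

```bash
python3 steer.py '[{"pos": [-0.0033,-0.0417,0.0033],"rot": [0,-0.0075,0],"jaw": 0.09},{"pos": [-0.015,-0.125,0.0117],"rot": [0,-0.02,0],"jaw": 0.09},{"pos": [-0.0267,-0.2167,0.0217],"rot": [0,-0.035,0],"jaw": 0.09},{"pos": [-0.0383,-0.3083,0.0317],"rot": [0.0005,-0.05,0],"jaw": 0.09},{"pos": [-0.05,-0.4,0.0417],"rot": [0.0008,-0.065,0],"jaw": 0.09},{"pos": [-0.0617,-0.4917,0.0517],"rot": [0.001,-0.08,0],"jaw": 0.09},{"pos": [-0.0717,-0.5667,0.06],"rot": [0.0011,-0.0925,0],"jaw": 0.09},{"pos": [-0.0775,-0.6083,0.065],"rot": [0.0011,-0.0985,0],"jaw": 0.09},{"pos": [-0.0775,-0.6187,0.065],"rot": [0.0011,-0.0985,0],"jaw": 0.09},{"pos": [-0.0775,-0.6187,0.065],"rot": [0.0011,-0.0985,0],"jaw": 0.09},{"pos": [-0.0775,-0.6187,0.065],"rot": [0.0011,-0.0985,0],"jaw": 0.09}]'
python3 - <<'E'
from h import *
P=binp(-.065,0,.06,.6)
print(go(P,.4))
c=env.calibration("wrist");im=env.capture("wrist");cv2.imwrite("pics/w7.png",im[:,:,::-1])
print(proj("wrist",[P,P+.02*Y,P-.02*Y],c))
hsv=cv2.cvtColor(im,cv2.COLOR_RGB2HSV);q=proj("wrist",[P],c)[0].astype(int)
m=cv2.inRange(hsv,(0,130,30),(12,255,160));k,l,st,ce=cv2.connectedComponentsWithStats(m);i=l[q[1],q[0]];print(i,st[i],ce[i])
E
```

```text
time_s: 24.12
tcp_pos: [0.4848, -0.0773, 0.2182]
tcp_rot: [0.135, 2.745, -0.032]
force: [0.9, 0.3, 0.5]
width: 0.0906
finger_force: 0.0
(array([-0.004 ,  0.0006,  0.1773, -0.0028, -0.0064,  0.002 ]), 3)
[[279.48328146 196.47888731]
 [299.72407819 196.51795873]
 [259.24388075 196.4459458 ]]
1 [260 187  40  19 714] [279.55322129 196.27310924]
```

Pull confirmed: it measures (279.6,196.3) against a predicted (279.5,196.5). I descend and grip.

Careful with the scale: shifts go in shares of 0.6 m and turns go in shares of 4 rad. That gives: 0.177 m / 0.6 = 0.295, 0.158 m / 0.6 = 0.2633, -0.006 rad / 4 = -0.0015.

```bash
python3 steer.py '[{"pos": [-0.0017,0,0.05],"jaw": 0.09},{"pos": [-0.005,0,0.1333],"rot": [-0.0007,-0.0015,0.0005],"jaw": 0.09},{"pos": [-0.0067,0,0.2083],"rot": [-0.0007,-0.0015,0.0005],"jaw": 0.09},{"pos": [-0.0067,0,0.2633],"rot": [-0.0007,-0.0015,0.0005],"jaw": 0.08},{"pos": [-0.0067,0.001,0.295],"rot": [-0.0007,-0.0015,0.0005],"jaw": 0.06},{"pos": [-0.0067,0.001,0.295],"rot": [-0.0007,-0.0015,0.0005],"jaw": 0.05},{"pos": [-0.0067,0.001,0.295],"rot": [-0.0007,-0.0015,0.0005],"jaw": 0.03},{"pos": [-0.0067,0.001,0.295],"rot": [-0.0007,-0.0015,0.0005],"jaw": 0.03},{"pos": [-0.0067,0.001,0.295],"rot": [-0.0007,-0.0015,0.0005],"jaw": 0.03}]' 30
python3 - <<'E'
from h import *
for i in range(0,7):
    print(go(binp(-.065,0,.06,.6-i*.1),.4-.4*i/6)[0])
E
```

```text
time_s: 25.3
tcp_pos: [0.5568, -0.0845, 0.0577]
tcp_rot: [0.139, 2.736, -0.026]
force: [-0.6, 9.3, 3.7]
width: 0.0397
finger_force: 30.0
[ 0.0012  0.0001  0.0013  0.0009  0.0022 -0.0014]
[-0.0036  0.0001 -0.006   0.0009  0.0689 -0.0013]
[-9.200e-03  1.000e-04 -1.280e-02  1.000e-03  1.356e-01 -1.300e-03]
[-1.540e-02  1.000e-04 -1.900e-02  1.000e-03  2.022e-01 -1.300e-03]
[-2.210e-02  1.000e-04 -2.450e-02  1.000e-03  2.689e-01 -1.200e-03]
[-2.940e-02  1.000e-04 -2.930e-02  1.100e-03  3.356e-01 -1.200e-03]
[-3.720e-02  2.000e-04 -3.340e-02  1.100e-03  4.022e-01 -1.200e-03]
```

Scaled: -0.0377 m / 0.6 = -0.0628, -0.0339 m / 0.6 = -0.0565, 0.402 rad / 4 = 0.1005.

```bash
python3 steer.py '[{"pos": [-0.003,0,-0.005],"rot": [0,0.0083,0],"jaw": 0.03},{"pos": [-0.007,0,-0.011],"rot": [0,0.0173,0],"jaw": 0.03},{"pos": [-0.0117,0,-0.0167],"rot": [0,0.025,0],"jaw": 0.03},{"pos": [-0.0162,0,-0.0222],"rot": [0,0.0338,0],"jaw": 0.03},{"pos": [-0.0213,0,-0.0275],"rot": [0,0.042,0],"jaw": 0.03},{"pos": [-0.0263,0,-0.0325],"rot": [0,0.0505,0],"jaw": 0.03},{"pos": [-0.0317,0,-0.037],"rot": [0,0.0588,0],"jaw": 0.03},{"pos": [-0.0373,0,-0.0415],"rot": [0,0.0673,0],"jaw": 0.03},{"pos": [-0.0433,0,-0.0455],"rot": [0,0.0755,0],"jaw": 0.03},{"pos": [-0.0497,0,-0.0497],"rot": [0,0.084,0],"jaw": 0.03},{"pos": [-0.0562,0,-0.053],"rot": [0,0.0925,0],"jaw": 0.03},{"pos": [-0.0628,0,-0.0565],"rot": [0,0.1005,0],"jaw": 0.03}]'
python3 steer.py '[{"jaw": 0.03},{"jaw": 0.03}]'
python3 -c "
from h import *
s=env.state();print(s['tcp_pos']-.002*R.from_rotvec(s['tcp_rot']).as_matrix()[:,2],f(-.065,0,.105))"
```

```text
time_s: 26.8
tcp_pos: [0.5766, -0.0863, 0.1021]
tcp_rot: [-0.158, -3.133, -0.003]
force: [-1.1, 5.4, -2.5]
width: 0.0399
finger_force: 30.0
time_s: 27.05
tcp_pos: [0.5773, -0.0864, 0.1028]
tcp_rot: [-0.158, -3.136, -0.002]
force: [0.5, 4.6, 0.3]
width: 0.0394
finger_force: 30.0
[ 0.57734027 -0.08643168  0.10483741] [ 0.57782473 -0.08651083  0.105     ]
```

Not yet certain it is fully home, so I nudge further and watch the force.

Scaled: -0.003 m / 0.6 = -0.005, -0.002 m / 0.6 = -0.0033.

```bash
python3 steer.py '[{"pos": [-0.0017,0,-0.0017],"jaw": 0.03},{"pos": [-0.0017,0,-0.0033],"jaw": 0.03},{"pos": [-0.0017,0,-0.005],"jaw": 0.03},{"pos": [-0.0017,0,-0.005],"jaw": 0.03}]'; python3 steer.py '[{"pos": [-0.0008,0,-0.0025],"jaw": 0.03},{"pos": [-0.0008,0,-0.0025],"jaw": 0.03}]'
```

```text
time_s: 27.55
tcp_pos: [0.579, -0.0866, 0.1051]
tcp_rot: [-0.158, -3.138, -0.002]
force: [7.3, 4.2, -9.2]
width: 0.0399
finger_force: 30.0
time_s: 27.8
tcp_pos: [0.5792, -0.0866, 0.1056]
tcp_rot: [-0.158, -3.137, -0.002]
force: [10.4, 3.9, -15.0]
width: 0.04
finger_force: 30.0
```

At the stop: the force rises without motion, at the original home pose. I release and retreat.

Scaled: -0.19 m / 0.6 = -0.3167, -0.18 m / 0.6 = -0.3.

```bash
python3 steer.py '[{"pos": [0,0,0.0033],"jaw": 0.03},{"pos": [0,0,0.0033],"jaw": 0.05},{"pos": [0,0,0.0033],"jaw": 0.08},{"pos": [0,0,0.0033],"jaw": 0.09},{"pos": [0,0,0.0033],"jaw": 0.09},{"pos": [0.0033,0,-0.05],"jaw": 0.09},{"pos": [0.0083,0,-0.1333],"jaw": 0.09},{"pos": [0.0333,0,-0.2167],"jaw": 0.09},{"pos": [0.1,0,-0.3],"jaw": 0.09},{"pos": [0.1333,0,-0.3167],"jaw": 0.09},{"pos": [0.1333,0,-0.3167],"jaw": 0.09}]'
python3 - <<'E'
from h import *
c=env.calibration("wrist");im=env.capture("wrist");P=f(-.065,0,.105);print(proj("wrist",[P],c))
hsv=cv2.cvtColor(im,cv2.COLOR_RGB2HSV);q=proj("wrist",[P],c)[0].astype(int)
m=cv2.inRange(hsv,(0,130,30),(12,255,160));k,l,st,ce=cv2.connectedComponentsWithStats(m);i=l[q[1],q[0]];print(i,st[i],ce[i])
im2=cv2.cvtColor(cv2.imread("pics/w1.png"),cv2.COLOR_BGR2HSV);m=cv2.inRange(im2,(0,130,30),(12,255,160));k,l,st,ce=cv2.connectedComponentsWithStats(m);i=l[256,278];print(st[i],ce[i],proj("wrist",[P],np.load("w1.npy",allow_pickle=True).item()))
im=env.capture("scene");cv2.imwrite("pics/s8.png",cv2.resize(im[100:340,130:450,::-1],None,fx=2.4,fy=2.4,interpolation=2))
E
```

```text
time_s: 29.18
tcp_pos: [0.4998, -0.0799, 0.2988]
tcp_rot: [0.159, 3.136, -0.002]
force: [0.1, 0.6, -0.2]
width: 0.0902
finger_force: 0.0
[[280.12225324 256.46718067]]
1 [263 248  36  18 593] [280.30860034 256.76391231]
[261 248  35  18 587] [278.01022147 256.31175468] [[277.69078624 256.31577528]]
```

View pics/s8.png

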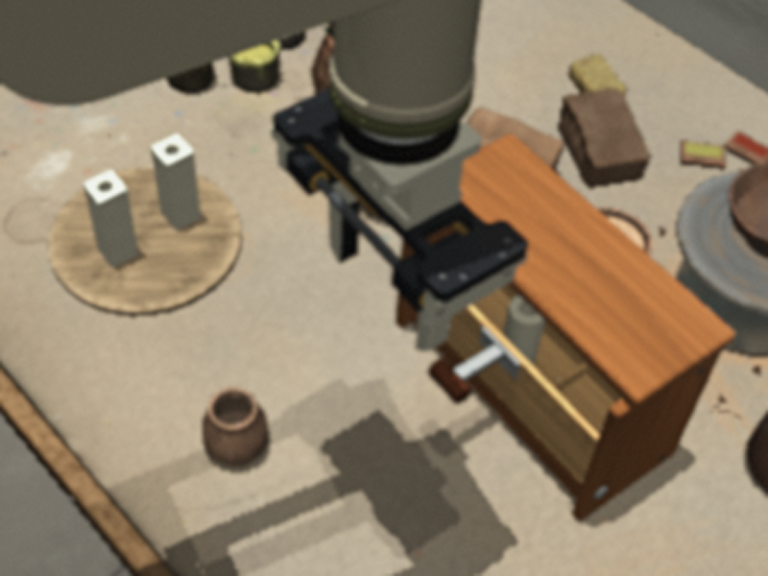

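The picture shows both square props upright on the bat at crop (110,220) and (177,183). The bin is home with the round prop still in it, the pull is within 0.3 px of its home position, and the pot is undisturbed.

```bash
python3 -c "
from cell import env
print(env.job_done())"
```

```text
the job is handed in; nothing more can be done
None
```

I handed the job in at about 29 s of the 72 s: both square props stand upright on the bat, the round prop is still in the bin, the bin is swung fully home, and neither raw pot was touched (the last picture shows the pot in place but not the beaker, hidden behind the gripper).

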